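# Set the heat and hold the chocolate warmer's lid at its clip

### The job

First turn the dial of the white heat regulator clockwise until its white pointer stands at the green tab. Then lift the chocolate warmer's steel lid by its black bar until the yellow pointer on the lid's side is level with the red clip on the curved guide beside it, and keep holding it there with the gripper, still, against its weight: finish while holding, do not let go. Leave the bowls, spatulas, carton, bottle and dish where they are.

Things in the scene. Friction and masses are not known exactly. Their poses are not given: they have to be found in the camera images.
- warmer: the chocolate warmer, a white open box with a steel rim, 200 (its x) x 260 (its y) x 100 high; fixed. Origin under its centre; its -x side is the front, its +x side carries the lid's hinge
- lid: the warmer's steel lid, a plate 205 x 262 x 6 with a black bar handle at its front, 0.35 to 0.7 kg. Origin on the hinge line, 110 above the table, mid-width. Its y axis is the hinge line (level); its x axis points from the handle to the hinge. Shut: x is level. It lifts by turning about +y, the handle going up and back; limit 1.4 rad, and it falls shut when let go. A small yellow pointer sits on its +y edge, 120 from the hinge
- lid_bar (a point): middle of the lid's black bar handle: a round bar 12 thick along the lid's y, 130 long, free for 118 between its two end arms, in the plane of the lid, 245 from the hinge line and 40 in front of the lid's edge and, when shut, 45 in front of the warmer's wall, 110 above the table with nothing beneath. A gripper may pinch it from above pointing straight down and stay pointing down while the bar turns between the pads
- clip: the red clip, 34 x 26 x 12, on the curved guide at the warmer's +y side. This origin is on the lid's hinge line, same point as the lid's origin; its x axis points from the clip to the hinge, so the lid is at the clip when the lid's x axis is parallel to this x axis. The clip stands 0.55 to 0.95 rad above the shut lid; it is stiff and must not be moved
- clip_mark (a point): centre of the red clip: 120 from the hinge line, 160 to the +y side of the lid's middle. The dark curved guide it rides on is a fixed quarter ring 8 thick, 150 to that side, rising to 235 above the table
- regulator: the white heat regulator box, 130 x 130 x 60 high, fixed on the table; origin under its centre
- dial: the black dial on top of the regulator: a disc 72 across with a bar grip on it. Origin on its vertical axis, 60 above the table. Its x axis points to the end that bears the white pointer. It turns by hand with light friction (0.05 N m), stays where left, and has a stop well past the tab
- dial_grip (a point): middle of the dial's bar grip, on the axis, 88 above the table. The bar is 60 long (dial's x), 14 thick (dial's y), from 72 to 100 above the table; nothing beside it above the disc top at 72
- dial_tab: the green tab, 14 x 10 x 10, beside the dial on the regulator. Origin on the dial's axis, its x axis points to the tab. At the start the tab lies 0.5 to 2.1 rad clockwise (seen from above) of the dial's pointer; stiff, must not be moved
- dial_mark (a point): centre of the green tab, 51 from the dial's axis, 67 above the table
- bowl_big: loose stainless bowl, 150 across, 65 high; origin under its centre
- bowl_small: loose stainless bowl, 110 across, 50 high; origin under its centre
- spatula_green: loose green spatula lying flat along its x, handle to -x, about 260 long and 20 high; origin near its middle
- spatula_blue: loose blue spatula lying flat along its x, handle to -x, about 260 long and 20 high; origin near its middle
- carton_red: loose red carton 60 x 150 x 45 high; origin under its centre
- pump_bottle: loose white pump bottle, 68 across, 196 high; origin under its centre
- foil_dish: loose shallow metal dish, 100 across, 18 high; origin under its centre

How it is judged (in metres and radians):
On the way, in this order (a step that is already met when the one before it is completed fails the run):
1. the dial's pointer stands at the green tab (angle between the x axis of dial and the x axis of dial_tab, either way round below 0.14 rad and angular speed of dial below 0.2 rad/s), for 0.3 s.
2. the lid has been lifted to the red clip and is held there by the gripper (angle between the x axis of lid and the x axis of clip, either way round below 0.1 rad and contact force between the fingers and lid above 0.7 N and angular speed of lid below 0.15 rad/s), for 0.3 s.
At the end, for the whole second after the job is handed in: The dial's pointer is within 0.14 rad of the green tab, and the lid is within 0.10 rad of the red clip's angle, at rest (under 0.15 rad/s) and carried by the gripper's fingers (over 0.7 N), through the last second (all of step 2 and angle between the x axis of dial and the x axis of dial_tab, either way round below 0.14 rad); the arm keeps its last pose, push and grip.
It fails at once if a bowl, spatula, carton, bottle or dish is moved more than 30 mm (distance of any of bowl_big, bowl_small, spatula_green, spatula_blue, carton_red, pump_bottle, foil_dish from where it was at the start of the episode above 0.03 m).
It fails at once if the red clip or the green tab is moved more than 5 mm (distance of any of clip_mark, dial_mark from where it was at the start of the episode above 0.005 m).
It also fails if it takes over 72 s, if anything falls off the work surface, if the arm or the gripper's body presses on something with over 40 N, if the wrist force passes 120 N, or if a joint passes its speed limit or range.

### The arm

A 7-joint arm with a two-finger parallel gripper is mounted at the origin on the work surface. World frame = base frame: x ahead of the robot, y to its left, z up, the work surface at z = 0. Lengths are in mm, angles in rad, forces in N, time in s.
With the tool pointing down it reaches from about 400 to 875 mm from the base axis. Payload 4.4 kg.
Tool frame: the origin (TCP) lies at the very end of the fingers, on their centre line; the grasp point (between the pads) lies 19 mm behind it; z points along the fingers, y is the line along which they close (so a half turn about z gives the same grasp; the last joint's range is limited). The gripper opens to 85 mm and grips with 20 to 120 N. Pads are 22 mm wide; open, the fingers measure 114 mm over their backs; the gripper's body (76 mm by 85 mm) begins 54 mm behind the grasp point. The pads swing forward as they close: fully open they stand 13 mm farther back than shut.
Start: joints at [-1.311, 0.628, 0.038, 1.517, -0.027, 0.996, -0.02], TCP at [208.02, 615.829, 231.313] pointing down, gripper open.
Joint ranges: [-3.06, 3.06], [-0.37, 2.12], [-1.25, 1.32], [0.18, 2.47], [-1.1, 4.24], [0.23, 1.98], [-2.94, 2.94]. Speed limits (rad/s): [2.57, 2.57, 3.14, 3.14, 3.14, 3.14, 3.14].

### API

Orientations are given as [roll, pitch, yaw] about the fixed x, y, z axes, in that order (R = Rz(yaw) Ry(pitch) Rx(roll)).
In Python, from cell import ctrl gives the robot as it stands.
- The arm moves only by the tool step_arm, never from a script. Its argument "series" is a list that holds one entry, the list of rows, each a list of 7 numbers: the turn, a rotation vector about the tool's x, y, z as a fraction of full scale, then the shift along the tool's x, y, z as a fraction of full scale, then the closure, from 0 (fully open) to 1 (shut). In form: [[[ax, ay, az, tx, ty, tz, gripper], ...]]. A call has 1 to 12 rows; each row shifts and turns the commanded pose from where the row before left it, along the tool's axes as they then stand; what a row does not reach is not made up. Full scale, the value 1, is 150 mm for a shift and 45 degrees for a turn. A row lasts 1/10 s, in which the tool goes at most 50 mm and 8.59 degrees, less where a joint would pass 70% of its speed; a pose out of reach is approached as far as the arm can. A call with a number of a shift or a turn outside -1 to 1 is refused whole. A call with a gripper value outside its range is refused whole. The fingers move at their own pace and stop on an object; the grip force is fixed at half the most. Time passes only in rows, so rows that do not move let the fingers close. It gives the time, the measured TCP pose, the force, the opening and the grip force at its end, in the units of the state.
- ctrl.read_state(): the state, without advancing time (a new reading comes with each control period).
- ctrl.get_image(name): name is "scene" or "top" or "wrist"; returns a dict with "img" (400x640x3 uint8, red, green, blue), "fx", "fy", "cx", "cy" (pixels), "R" (3x3) and "t" (3): a world point X has camera coordinates R X + t. Camera axes: x right, y down, z forward; pixel columns grow to the right and rows downward; lengths in mm; the calibration is good to about 2 mm. A picture is of the moment at which its call begins. There is no depth.
- ctrl.finish_job(): hands the job in; it is judged then, once.
Trained networks look in a picture, given as the dict that the camera call returned (one of the last four; its "shot" number tells which), for a name from the list of things; names that differ only in an ending like _2 or _b are one class to them, and where a whole thing is asked for, a point or a joint stands for the part that bears it (a point fixed in the world has none). Each returns a list of dicts, best first, with "score" (0 to 1); they miss things now and then, are a little off and sometimes report something else, mostly with a low value. They report only what shows in the picture. A call takes as long as a camera call.
- ctrl.recognise(picture, thing): "centre" ([column, row] in pixels, amid what is visible of it).
The state is a dict: "clock": time; "qpos": joint angles; "qd": joint speeds; "tau": joint torques, N m; "eef_pos": TCP position; "tool_rot": TCP orientation; "force": force on the tool from outside, world axes, zero at the start; "torque": the same for the moment, N m; "width": finger opening in mm; "gripper_force": force on a finger pad.
Only numpy, scipy, OpenCV 4.12 (cv2) and the standard library are available. Lean on these libraries where they do the work, as an engineer would, in place of code of your own. Each camera call takes 0.05 s, during which the arm holds its last target. There are 200 camera calls.

## Working session

There is one attempt and no reset: what is moved stays moved. The work goes in short steps, Python scripts to look and compute and a tool call to move; the robot and the scene stay as the last step left them, time stands still between calls to the robot, and variables do not carry over. Pictures are saved under pics/ and viewed, at most 10 in all, crops included, and the job is handed in when it is done.

Besides the shell and the picture viewer there is one more tool, called after "Call:" in YAML: its name, and indented under it one key for each argument. step_arm: Moves the arm, as the interface text tells. Shift numbers are shares of 150 mm and turn numbers shares of 45 degrees, none past 1 either way. Its arguments: {"type":"object","properties":{"series":{"type":"array","items":{"type":"array","items":{"type":"array","items":{"type":"number","minimum":-1,"maximum":1}}}}},"required":["series"]}

```bash
mkdir -p pics; cat > h.py <<'E'
import numpy as np, cv2
from cell import ctrl
def save(p,n): cv2.imwrite('pics/'+n+'.png',p['img'][:,:,::-1])
def atz(p,uv,z):
    d=np.array([(uv[0]-p['cx'])/p['fx'],(uv[1]-p['cy'])/p['fy'],1.]); R=np.array(p['R']);c=-R.T@np.array(p['t']);d=R.T@d
    return c+d*(z-c[2])/d[2]
def proj(p,X):
    q=np.array(p['R'])@np.array(X,float)+np.array(p['t']); return [p['fx']*q[0]/q[2]+p['cx'],p['fy']*q[1]/q[2]+p['cy']]
E
python3 - <<'E'
from h import *
s=ctrl.read_state();print({k:np.round(v,3).tolist() for k,v in s.items()})
for n in ['top','scene']:
    p=ctrl.get_image(n);save(p,n+'1')
    print(n,p['fx'],np.round(p['R'],3).tolist(),np.round(p['t'],1))
    for t,z in [('dial_grip',88),('dial_mark',67),('dial',72),('regulator',60),('lid_bar',110),('lid',113),('clip_mark',200),('warmer',100)]:
        for r in ctrl.recognise(p,t)[:2]: print(t,round(r['score'],2),np.round(r['centre'],1),np.round(atz(p,r['centre'],z),1))
E
```

```text
{'clock': 0.0, 'qpos': [-1.311, 0.629, 0.038, 1.518, -0.027, 0.996, -0.02], 'qd': [-0.0, -0.001, 0.0, -0.0, 0.001, 0.0, 0.0], 'tau': [-0.0, -56.34, 1.226, -19.345, 0.011, 0.01, -0.0], 'eef_pos': [207.811, 615.236, 230.386], 'tool_rot': [-3.14, 0.0, 2.816], 'force': [-0.3, -0.422, -0.043], 'torque': [0.058, 0.025, 0.011], 'gripper_force': 0.0, 'width': 85.585}
top 364.02146071561623 [[-0.036, -0.999, -0.005], [-0.976, 0.036, -0.213], [0.213, -0.003, -0.977]] [   4.6  509.  1390.3]
dial_grip 0.56 [413.1 192.7] [ 521.4 -389.1   88. ]
dial_mark 0.29 [379.4 156.9] [ 679.7 -272.6   67. ]
dial 0.66 [396.3 260.8] [ 263.1 -305.7   72. ]
dial 0.6 [417.8 190.6] [ 532.9 -412.7   72. ]
regulator 0.69 [412.  192.1] [ 530.5 -392.6   60. ]
lid_bar 0.75 [304.1 176. ] [598.2  32.4 110. ]
lid 0.55 [303.7 175.3] [600.2  33.7 113. ]
clip_mark 0.27 [393.7 263.6] [ 248.2 -268.9  200. ]
warmer 0.98 [302.8 175.5] [603.3  37.7 100. ]
scene 419.90604937273804 [[0.753, 0.658, -0.015], [0.338, -0.405, -0.85], [-0.565, 0.634, -0.527]] [-377.3  -76.1 1977.8]
dial_grip 0.66 [387.6 156.8] [438.5 537.7  88. ]
dial_grip 0.57 [253.7 268.2] [ 568.2 -417.9   88. ]
dial 0.58 [251.4 267.3] [ 543.4 -408.6   72. ]
regulator 0.88 [253.4 273.3] [ 559.5 -415.5   60. ]
lid_bar 0.56 [350.4 208.1] [605.8  34.2 110. ]
lid 0.61 [348.2 210.2] [611.3  13.6 113. ]
warmer 0.68 [253.1 276.9] [ 609.6 -454.3  100. ]
warmer 0.61 [351.2 215.1] [628.7  10.2 100. ]
```

```bash
python3 - <<'E'
import cv2,numpy as np
a=cv2.imread('pics/top1.png');b=cv2.imread('pics/scene1.png')
c=cv2.resize(a[120:280,220:460],(800,533),interpolation=cv2.INTER_CUBIC);cv2.imwrite('pics/topc.png',c)
E
```

```text
(no output)
```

View pics/topc.png

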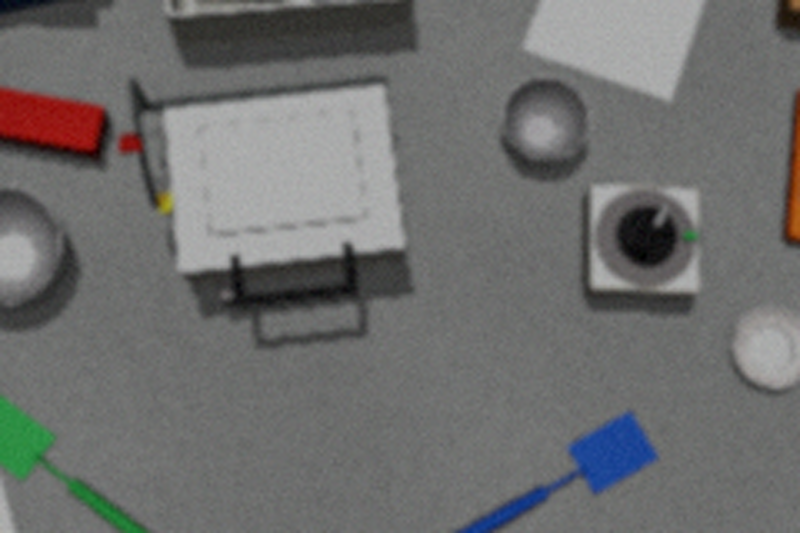

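View pics/scene1.png

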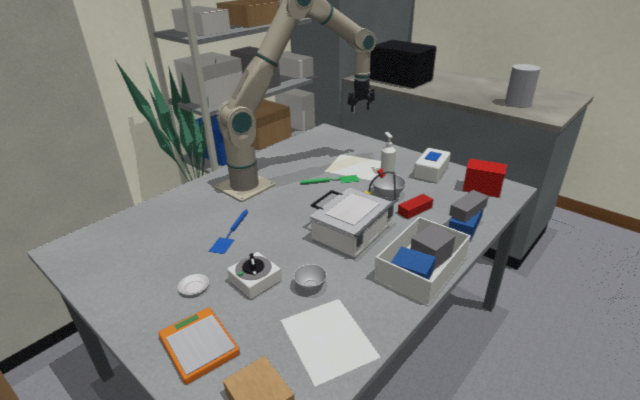

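The top crop shows the dial at about (415,190), with its pointer up and slightly right and the green tab to the right, about 1.1 rad clockwise. The lid bar is at about (308,208) in the full image. The scene view shows the same layout with nothing tall between the arm and the dial except the bottle and the guide, so I'll carry the tool over high.

Call:
step_arm:
  series:
    - [[0, 0, 0, 0, 0, -0.3, 0], [0, 0, 0, 0, 0, -0.3, 0], [0, 0, 0, -0.24, -0.165, 0, 0], [0, 0, 0, -0.24, -0.165, 0, 0], [0, 0, 0, -0.24, -0.165, 0, 0], [0, 0, 0, -0.24, -0.165, 0, 0], [0, 0, 0, -0.24, -0.165, 0, 0], [0, 0, 0, -0.24, -0.165, 0, 0], [0, 0, 0, -0.24, -0.165, 0, 0], [0, 0, 0, -0.24, -0.165, 0, 0], [0, 0, 0, -0.24, -0.165, 0, 0], [0, 0, 0, -0.24, -0.165, 0, 0]]

```text
clock: 2.1
eef_pos: [470.8, 264.6, 321.6]
tool_rot: [3.141, 0.0, 2.816]
force: [0.3, 0.8, -0.4]
width: 85.4
gripper_force: 0.0
```

Call:
step_arm:
  series:
    - [[0, 0, 0, -0.133, -0.305, 0, 0], [0, 0, 0, -0.133, -0.305, 0, 0], [0, 0, 0, -0.133, -0.305, 0, 0], [0, 0, 0, -0.133, -0.305, 0, 0], [0, 0, 0, -0.133, -0.305, 0, 0], [0, 0, 0, -0.133, -0.305, 0, 0], [0, 0, 0, -0.133, -0.305, 0, 0], [0, 0, 0, -0.133, -0.305, 0, 0], [0, 0, 0, -0.133, -0.305, 0, 0], [0, 0, 0, -0.133, -0.305, 0, 0], [0, 0, 0, -0.133, -0.305, 0, 0], [0, 0, 0, -0.133, -0.305, 0, 0]]

```text
clock: 3.3
eef_pos: [520.9, -332.6, 321.5]
tool_rot: [3.141, 0.001, 2.816]
force: [1.7, 0.5, 0.3]
width: 85.2
gripper_force: 0.0
```

```bash
python3 - <<'E'
from h import *
s=ctrl.read_state();print(np.round(s['eef_pos'],1),np.round(s['tool_rot'],3),np.round(s['qpos'],2))
p=ctrl.get_image('wrist');save(p,'w1');R=np.array(p['R']);print(p['fx'],np.round(R,3).tolist(),-R.T@p['t'])
for t,z in [('dial_grip',88),('dial_mark',67),('dial',72),('regulator',60)]:
    for r in ctrl.recognise(p,t)[:2]: print(t,round(r['score'],2),np.round(r['centre'],1),np.round(atz(p,r['centre'],z),1))
E
```

```text
[ 520.9 -332.6  321.5] [3.141e+00 1.000e-03 2.816e+00] [ 0.35  0.51  0.29  1.5  -0.15  1.16  1.91]
359.56164193502184 [[0.32, 0.947, -0.0], [0.895, -0.303, 0.328], [0.311, -0.105, -0.945]] [ 441.05031482 -306.11287239  464.14113206]
dial_grip 0.69 [262.  178.4] [ 528.7 -397.    88. ]
dial_mark 0.59 [222.9 190.2] [ 532.4 -450.5   67. ]
dial 0.61 [265.  181.1] [ 536.5 -398.8   72. ]
regulator 0.94 [267.8 168.5] [ 526.2 -393.    60. ]
```

View pics/w1.png

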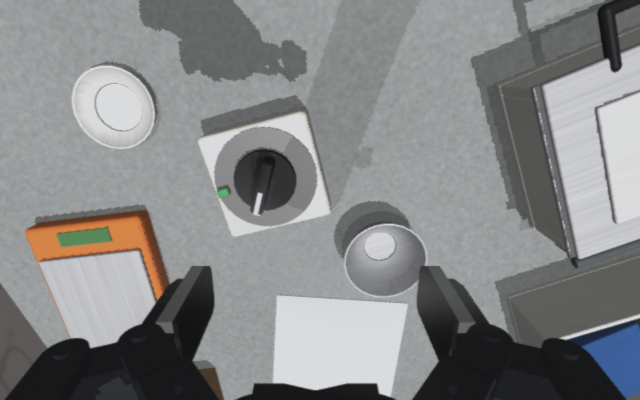

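The wrist view shows the dial disc at (265,180). Its bar runs from about (267,153) to (257,214), with the white pointer end at the bottom, and the green tab is at (223,192).

```bash
python3 - <<'E'
from h import *
p=ctrl.get_image('wrist')
im=p['img'].astype(int);hsv=cv2.cvtColor(p['img'],cv2.COLOR_RGB2HSV)
g=np.argwhere((hsv[...,0]>45)&(hsv[...,0]<80)&(hsv[...,1]>120)&(np.arange(640)[None]>190)&(np.arange(640)[None]<250)&(np.arange(400)[:,None]<205))
print('tab',g.mean(0)[::-1],len(g)); T=atz(p,g.mean(0)[::-1],69)
m=(im.min(2)>150).astype(np.uint8); m[:, :240]=0;m[:,285:]=0;m[:172]=0;m[221:]=0
n,l,st,c=cv2.connectedComponentsWithStats(m);print([(st[i].tolist(),c[i].round(1)) for i in range(1,n) if st[i][4]>15])
d=(im.max(2)<75).astype(np.uint8);d[:,:225]=0;d[:,300:]=0;d[:145]=0;d[225:]=0
n,l,st,c=cv2.connectedComponentsWithStats(d);i=1+st[1:,4].argmax();print('disc',st[i],c[i],atz(p,c[i],80))
C=atz(p,(265,180),72)
# regulator corners at z 60
for uv in [(199,140),(305,111),(330,212),(233,236)]: print(atz(p,uv,60).round(1))
P=atz(p,(257,212),99);Q=atz(p,(267,153),99);print('T',T,'C',C,'P',P,'Q',Q)
E
```

```text
tab [nan nan] 0
[([250, 194, 10, 24, 117], array([254.7, 205.8]))]
disc [ 232  150   62   64 2839] [262.64318422 179.19795703] [ 531.27638225 -395.54209651   80.        ]
[ 469.9 -451.5   60. ]
[ 478.  -327.6   60. ]
[ 600.6 -338.4   60. ]
[ 592.5 -461.9   60. ]
T [nan nan nan] C [ 534.90049555 -395.2680112    72.        ] P [ 559.63736135 -410.48525706   99.        ] Q [ 501.98051916 -376.42072582   99.        ]<stdin>:5: RuntimeWarning: Mean of empty slice.
  ret = um.true_divide(
```

Call:
step_arm:
  series:
    - [[0, 0, 0, -0.1, -0.187, 0, 0], [0, 0, 0, -0.1, -0.187, 0, 0], [0, 0, 0, 0, 0, 0.31, 0], [0, 0, 0.131, 0, 0, 0.31, 0], [0, 0, 0.131, 0, 0, 0.2, 0], [0, 0, 0, 0, 0, 0, 0], [0, 0, 0, 0, 0, 0, 0]]

```text
clock: 4.3
eef_pos: [532.5, -392.1, 199.1]
tool_rot: [3.141, 0.0, 2.615]
force: [0.9, -1.2, -0.4]
width: 85.5
gripper_force: 0.0
```

```bash
python3 - <<'E'
from h import *
s=ctrl.read_state();print(np.round(s['eef_pos'],1),np.round(s['tool_rot'],3),np.round(s['qpos'],2))
p=ctrl.get_image('wrist');save(p,'w2')
print([np.round(proj(p,[s['eef_pos'][0],s['eef_pos'][1],z]),1).tolist() for z in (s['eef_pos'][2],100,72)])
for t,z in [('dial_grip',88),('dial_mark',69),('dial',72),('regulator',60)]:
    for r in ctrl.recognise(p,t)[:2]: print(t,round(r['score'],2),np.round(r['centre'],1),np.round(atz(p,r['centre'],z),1))
E
```

```text
[ 532.5 -392.1  199.1] [3.141 0.    2.615] [ 0.41  0.7   0.31  1.52 -0.24  0.96  1.84]
[[316.2, 266.5], [315.8, 194.5], [315.7, 182.8]]
dial_grip 0.84 [307.7 188.9] [ 529.3 -397.2   88. ]
dial_mark 0.6 [312.1 173.9] [ 525.6 -391.4   69. ]
dial_mark 0.54 [259.7 218.6] [ 536.8 -447.9   69. ]
dial 0.78 [311.6 189.1] [ 535.4 -397.6   72. ]
dial 0.59 [635.1  11.3] [ 536.3 -144.9   72. ]
regulator 0.72 [307.9 175.1] [ 526.9 -396.2   60. ]
regulator 0.5 [ 93.1 128.9] [ 410.3 -522.    60. ]
```

View pics/w2.png

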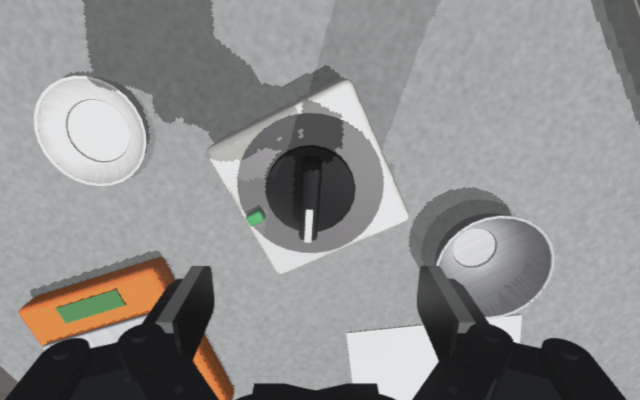

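The wrist view shows the disc centre at (311,189), the bar from (312,152) to (307,242), and the green tab at (256,217).

```bash
python3 - <<'E'
from h import *
p=ctrl.get_image('wrist');s=ctrl.read_state()
C=atz(p,(311,189),72);P=atz(p,(307.5,240),100);P0=atz(p,(308.5,211),100);Q=atz(p,(312,153),100);T=atz(p,(256,216),71)
k=np.array([atz(p,u,60) for u in [(208,153),(348,80),(409,214),(281,273)]])
a=lambda v:np.arctan2(v[1],v[0])
print(C,(P+Q)/2,k.mean(0),T,'bar',a(P-Q),a(P-P0),'tab',a(T-C),a(T-(P+Q)/2),np.hypot(*(T-C)[:2]),np.hypot(*(P-Q)[:2]))
c=np.array([532.5,-396.5]);d=c-s['eef_pos'][:2];y=s['tool_rot'][2]
print('tab',a(T[:2]-c),'tool d',d@[np.cos(y),np.sin(y)],d@[np.sin(y),-np.cos(y)])
E
```

```text
[ 535.61687714 -400.2855704    72.        ] [ 533.33245728 -399.69006464  100.        ] [ 536.11344297 -400.33049638   60.        ] [ 533.15205118 -451.17347579   71.        ] bar -0.5845993542211594 -0.5690874569114732 tab -1.619194882180877 -1.5743004723693146 50.94756403591994 66.49457123622517
tab -1.5588706122352043 tool d -1.7008998048963455 -2.0899403193813533
```

Call:
step_arm:
  series:
    - [[0, 0, 0.06, -0.037, -0.036, 0.2, 0], [0, 0, 0, 0, 0, 0.25, 0], [0, 0, 0, 0, 0, 0.25, 0], [0, 0, 0, 0, 0, 0.11, 0], [0, 0, 0, 0, 0, 0, 0], [0, 0, 0, 0, 0, 0, 1], [0, 0, 0, 0, 0, 0, 1], [0, 0, 0, 0, 0, 0, 1], [0, 0, 0, 0, 0, 0, 1], [0, 0, 0, 0, 0, 0, 1], [0, 0, 0, 0, 0, 0, 1], [0, 0, 0, 0, 0, 0, 1]]

```text
clock: 5.8
eef_pos: [535.6, -398.6, 78.1]
tool_rot: [3.138, 0.001, 2.564]
force: [0.4, 4.7, 5.3]
width: 12.8
gripper_force: 59.2
```

Call:
step_arm:
  series:
    - [[0, 0, 0.13, 0, 0, 0, 1], [0, 0, 0.13, 0, 0, 0, 1], [0, 0, 0.13, 0, 0, 0, 1], [0, 0, 0.13, 0, 0, 0, 1], [0, 0, 0.13, 0, 0, 0, 1], [0, 0, 0.13, 0, 0, 0, 1], [0, 0, 0.13, 0, 0, 0, 1], [0, 0, 0.13, 0, 0, 0, 1], [0, 0, 0.13, 0, 0, 0, 1], [0, 0, 0.13, 0, 0, 0, 1], [0, 0, 0, 0, 0, 0, 1], [0, 0, 0, 0, 0, 0, 1]]

```text
clock: 7.0
eef_pos: [536.1, -398.3, 78.1]
tool_rot: [3.138, -0.003, 1.544]
force: [2.0, 4.4, 6.3]
width: 12.9
gripper_force: 59.4
```

```bash
python3 - <<'E'
from h import *
s=ctrl.read_state();print(s['clock'],np.round(s['eef_pos'],1),np.round(s['tool_rot'],3),np.round(s['qpos'],2),np.round(s['force'],1),s['width'])
p=ctrl.get_image('wrist');save(p,'w3')
cv2.imwrite('pics/w3.png',cv2.resize(p['img'][120:360,160:480,::-1],(800,600)))
E
```

```text
7.0 [ 536.1 -398.3   78.1] [ 3.138e+00 -3.000e-03  1.544e+00] [ 0.3   0.9   0.54  1.59 -0.6   0.82  1.07] [2.  4.4 6.3] 12.879387802766018
```

View pics/w3.png

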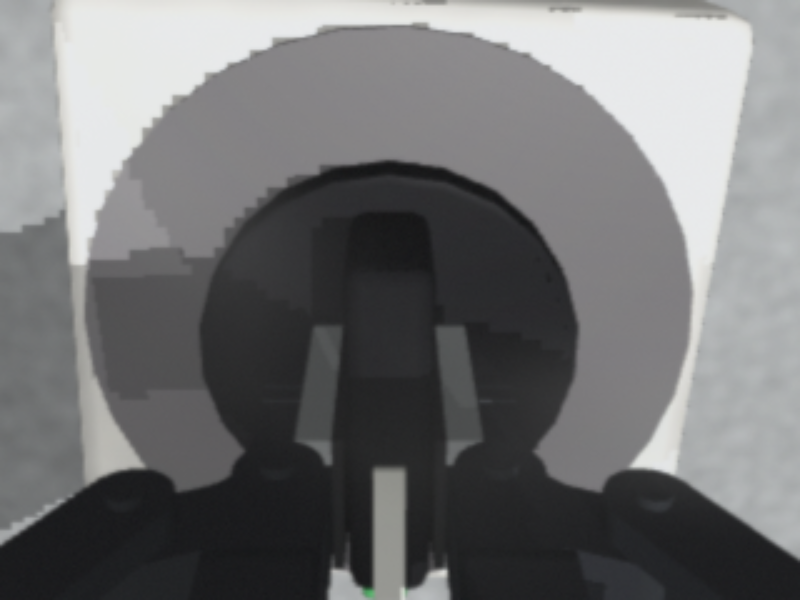

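The close crop shows the white pointer at column 390 and a sliver of green tab at (370,592), right below the bar's end, so they look aligned. I'll release, rise and check.

Call:
step_arm:
  series:
    - [[0, 0, 0, 0, 0, 0, 0], [0, 0, 0, 0, 0, 0, 0], [0, 0, 0, 0, 0, 0, 0], [0, 0, 0, 0, 0, 0, 0], [0, 0, 0, 0, 0, 0, 0], [0, 0, 0, 0, 0, -0.2, 0], [0, 0, 0, 0, 0, -0.3, 0], [0, 0, 0, 0, 0, -0.3, 0], [0, 0, 0, 0, 0, -0.3, 0], [0, 0, 0, 0, 0, -0.3, 0], [0, 0, 0, 0, 0, 0, 0], [0, 0, 0, 0, 0, 0, 0]]

```text
clock: 8.25
eef_pos: [533.6, -401.3, 288.0]
tool_rot: [3.14, 0.001, 1.542]
force: [-0.9, 0.7, -0.9]
width: 85.6
gripper_force: 0.0
```

```bash
python3 - <<'E'
from h import *
s=ctrl.read_state();print(s['clock'],np.round(s['eef_pos'],1),np.round(s['tool_rot'],3))
p=ctrl.get_image('wrist')
cv2.imwrite('pics/w4.png',cv2.resize(p['img'][100:340,160:480,::-1],(800,600),interpolation=cv2.INTER_CUBIC))
for t,z in [('dial_grip',88),('dial_mark',69),('dial',72)]:
    for r in ctrl.recognise(p,t)[:2]: print(t,round(r['score'],2),np.round(r['centre'],1),np.round(atz(p,r['centre'],z),1))
for X in [(536,-398.5,72),(536,-398.5,100)]: print(proj(p,X))
q=ctrl.get_image('top')
for uv in [(290.5,208.5),(325.6,207)]: print('bar',atz(q,uv,110))
for uv,z in [((271.5,158),130),((345.5,145),116),((341.5,195),116),((274,201),116)]: print('lid corner',atz(q,uv,116))
E
```

```text
8.25 [ 533.6 -401.3  288. ] [3.140e+00 1.000e-03 1.542e+00]
dial_grip 0.7 [316.6 153.6] [ 535.9 -394.7   88. ]
dial_mark 0.68 [318.6 153.6] [ 538. -399.   69.]
dial_mark 0.52 [315.3 202. ] [ 533.  -451.8   69. ]
dial 0.84 [317.3 152.3] [ 536.7 -397.    72. ]
[np.float64(316.6933353199618), np.float64(153.79129360401726)]
[np.float64(316.88700652868454), np.float64(160.38836271695874)]
bar [471.79195577  87.61718596 110.        ]
bar [472.71555885 -45.90369943 110.        ]
lid corner [674.11623959 157.26430409 116.        ]
lid corner [ 716.9415317  -133.99700624  116.        ]
lid corner [ 515.904186   -108.19850216  116.        ]
lid corner [501.940728   149.30532452 116.        ]
```

View pics/w4.png

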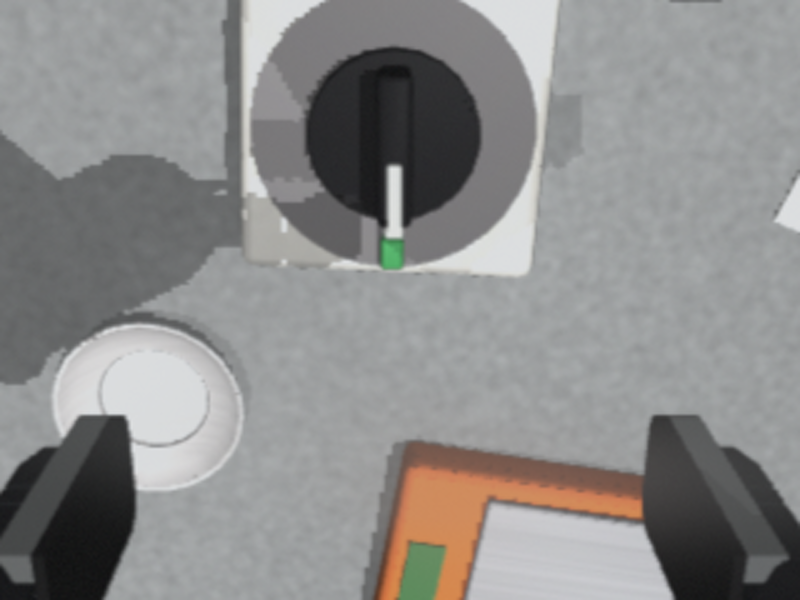

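The dial's white pointer now points straight at the green tab: in the crop both are at about column 393, and the tab is at (392,253). Next is the lid.

Call:
step_arm:
  series:
    - [[0, 0, 0, 0.306, -0.045, -0.08, 0], [0, 0, 0, 0.306, -0.045, -0.08, 0], [0, 0, 0, 0.306, -0.045, 0, 0.6], [0, 0, 0, 0.306, -0.045, 0, 0.6], [0, 0, 0, 0.306, -0.045, 0, 0.6], [0, 0, 0, 0.306, -0.045, 0, 0.6], [0, 0, 0, 0.306, -0.045, 0, 0.6], [0, 0, 0, 0.306, -0.045, 0, 0.6], [0, 0, 0, 0.306, -0.045, 0, 0.6], [0, 0, 0, 0.306, -0.045, 0, 0.6], [0, 0, 0, 0, 0, 0, 0.6], [0, 0, 0, 0, 0, 0, 0.6]]

```text
clock: 9.7
eef_pos: [478.8, 61.1, 310.2]
tool_rot: [-3.14, 0.001, 1.545]
force: [-0.3, -0.3, 0.2]
width: 33.8
gripper_force: 0.0
```

```bash
python3 - <<'E'
from h import *
s=ctrl.read_state();print(s['clock'],np.round(s['eef_pos'],1),np.round(s['tool_rot'],3),s['width'],np.round(s['qpos'],2))
p=ctrl.get_image('wrist');save(p,'w5')
for t,z in [('lid_bar',110),('lid',113),('clip_mark',200)]:
    for r in ctrl.recognise(p,t)[:2]: print(t,round(r['score'],2),np.round(r['centre'],1),np.round(atz(p,r['centre'],z),1))
R=np.array(p['R']);print(R.round(3).tolist(),-R.T@p['t'])
for n in ['scene','top']:
    q=ctrl.get_image(n);hsv=cv2.cvtColor(q['img'],cv2.COLOR_RGB2HSV);red=(((hsv[...,0]<8)|(hsv[...,0]>172))&(hsv[...,1]>130)&(hsv[...,2]>70)).astype(np.uint8)
    k,l,st,c=cv2.connectedComponentsWithStats(red);print(n,[(st[i].tolist(),c[i].round(1).tolist()) for i in range(1,k) if st[i][4]>5])
    R=np.array(q['R']);print((-R.T@q['t']).round(1))
E
```

```text
9.7 [478.8  61.1 310.2] [-3.140e+00  1.000e-03  1.545e+00] 33.78394637979027 [-0.75  0.38  0.78  1.87 -0.31  1.02  0.14]
lid_bar 0.91 [447.6 163.7] [608.5  54.4 110. ]
lid 0.63 [448.9 164.3] [608.7  54.5 113. ]
clip_mark 0.55 [551.9   2.2] [630.6 180.9 200. ]
[[1.0, -0.026, -0.001], [-0.024, -0.944, 0.328], [-0.009, -0.328, -0.945]] [481.28755606 145.01689271 452.78400216]
scene [([463, 158, 44, 39, 1231], [484.4, 176.6]), ([378, 168, 6, 6, 22], [380.3, 170.8]), ([380, 174, 5, 3, 12], [382.1, 175.1]), ([398, 194, 35, 24, 514], [414.9, 205.7])]
[ 1427.8 -1037.3   972.3]
top [([124, 98, 34, 43, 956], [140.5, 118.9]), ([213, 146, 38, 20, 507], [231.9, 155.4]), ([256, 160, 5, 6, 21], [257.7, 162.5])]
[ 200.3  -10.  1467. ]
```

View pics/w5.png

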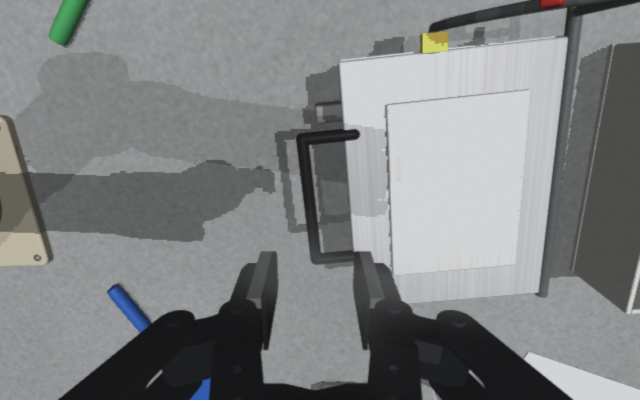

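The wrist view shows the bar from (302,138) to (316,259), the lid's near edge at column ~345, the yellow pointer at (435,42), and the red clip at (552,2), cut by the image border.

```bash
python3 - <<'E'
from h import *
from scipy.optimize import least_squares
p=ctrl.get_image('wrist');s=ctrl.read_state();W={}
for n in ['scene','top']: W[n]=ctrl.get_image(n)
A=atz(p,(302,138),110);B=atz(p,(316,259),110);print('bar',A,B,(A+B)/2,np.arctan2(-(A-B)[0],(A-B)[1]),np.hypot(*(A-B)[:2]))
cs=[atz(p,u,116) for u in [(341,61),(566,38)]];print(cs,atz(p,(435,42),113))
m=((A+B)/2)[:2];yw=0.05
# observations
obs=[(W['scene'],(380.8,172.3)),(W['top'],(257.9,162.5))]
def clip(v):
    x,y,yw,th=v;ex=np.array([np.cos(yw),np.sin(yw),0]);ey=np.array([-ex[1],ex[0],0])
    H=np.array([x,y,110])+245*ex
    return H-120*np.cos(th)*ex+160*ey+np.array([0,0,120*np.sin(th)])
def ptr(v): # yellow tip
    x,y,yw,th=v;ex=np.array([np.cos(yw),np.sin(yw),0]);ey=np.array([-ex[1],ex[0],0])
    return np.array([x,y,110])+125*ex+140*ey
def bar(v,k):
    x,y,yw,th=v;return np.array([x-np.sin(yw)*k,y+np.cos(yw)*k,110])
def f(v):
    r=[np.subtract(proj(c,clip(v)),u) for c,u in obs]
    r+=[np.subtract(proj(p,bar(v,63)),(302,138)),np.subtract(proj(p,bar(v,-63)),(316,259))]
    r+=[np.subtract(proj(p,ptr(v))[:1],435)/2]
    return np.concatenate([np.ravel(a) for a in r])
o=least_squares(f,[m[0],m[1],yw,.75]);print(o.x,o.fun.round(1),clip(o.x))
for n in ['scene','top']:
    r=ctrl.recognise(W[n],'clip_mark');print(n,[(round(a['score'],2),np.round(a['centre'],1)) for a in r[:2]])
E
```

```text
bar [467.77010174  80.72459354 110.        ] [477.07080725 -50.65429364 110.        ] [472.42045449  15.03514995 110.        ] 0.07067509079154076 131.7076881559177
[array([505.34314187, 148.67575036, 116.        ]), array([699.70088434, 161.04562637, 116.        ])] [587.79981184 161.66238387 113.        ]
[4.72677188e+02 1.60920848e+01 7.84314560e-02 9.07941384e-01] [-0.3  1.1  1.9 -0.9  0.1  1.9  0.4 -3.3 -1.2] [630.7704873  189.0104443  204.58863209]
scene [(0.43, array([381.9, 173.2]))]
top []
```

Call:
step_arm:
  series:
    - [[0, 0, 0, -0.301, -0.034, 0, 0.6], [0, 0, -0.12, 0, 0, 0.2, 0.6], [0, 0, 0, 0, 0, 0.3, 0.6], [0, 0, 0, 0, 0, 0.3, 0.6], [0, 0, 0, 0, 0, 0.25, 0.6], [0, 0, 0, 0, 0, 0, 0.6], [0, 0, 0, 0, 0, 0, 0.6]]

```text
clock: 10.95
eef_pos: [473.1, 14.4, 153.7]
tool_rot: [-3.141, 0.0, 1.635]
force: [-0.1, 0.4, -0.0]
width: 34.0
gripper_force: 0.0
```

```bash
python3 - <<'E'
from h import *
s=ctrl.read_state();print(s['clock'],np.round(s['eef_pos'],1),np.round(s['tool_rot'],3),s['width'],np.round(s['qpos'],2))
p=ctrl.get_image('wrist');save(p,'w6')
for z in (s['eef_pos'][2],110): print(np.round(proj(p,[*s['eef_pos'][:2],z]),1))
E
```

```text
10.95 [473.1  14.4 153.7] [-3.141  0.     1.635] 33.9561133339505 [-0.49  0.57  0.58  2.09 -0.52  0.63  0.52]
[314.9 266.2]
[314.9 226.3]
```

View pics/w6.png

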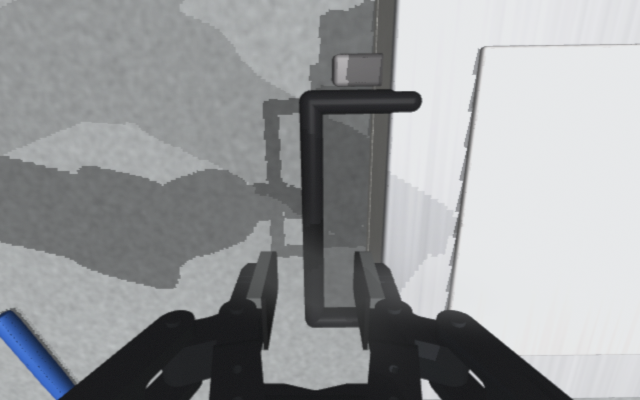

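The wrist view shows the bar between the fingers at column ~313, running from row 100 to row 318. The TCP projects to (315,226), so it's centred. Next I descend and pinch.

Call:
step_arm:
  series:
    - [[0, 0, 0, 0, 0, 0.15, 0.6], [0, 0, 0, 0, 0, 0.15, 0.6], [0, 0, 0, 0, 0, 0.08, 0.6], [0, 0, 0, 0, 0, 0, 0.6], [0, 0, 0, 0, 0, 0, 1], [0, 0, 0, 0, 0, 0, 1], [0, 0, 0, 0, 0, 0, 1], [0, 0, 0, 0, 0, 0, 1], [0, 0, 0, 0, 0, 0, 1]]

```text
clock: 11.9
eef_pos: [471.7, 14.8, 97.5]
tool_rot: [-3.14, -0.001, 1.637]
force: [-4.7, -1.2, 6.1]
width: 9.8
gripper_force: 58.5
```

Call:
step_arm:
  series:
    - [[0, 0, 0, 0, 0.005, -0.122, 1], [0, 0, 0, 0, 0.014, -0.122, 1], [0, 0, 0, 0, 0.023, -0.12, 1], [0, 0, 0, 0, 0.032, -0.118, 1], [0, 0, 0, 0, 0.04, -0.116, 1], [0, 0, 0, 0, 0.049, -0.112, 1], [0, 0, 0, 0, 0.057, -0.108, 1], [0, 0, 0, 0, 0.065, -0.104, 1], [0, 0, 0, 0, 0, 0, 1], [0, 0, 0, 0, 0, 0, 1]]

```text
clock: 12.9
eef_pos: [511.7, 17.9, 235.2]
tool_rot: [-3.135, -0.002, 1.637]
force: [-7.8, 1.4, 2.6]
width: 9.7
gripper_force: 59.0
```

```bash
python3 - <<'E'
from h import *
s=ctrl.read_state();print(s['clock'],np.round(s['eef_pos'],1),np.round(s['tool_rot'],3),s['width'],np.round(s['qpos'],2),np.round(s['force'],1),s['gripper_force'])
for n in ['scene','top','wrist']:
    p=ctrl.get_image(n);save(p,n+'7')
    hsv=cv2.cvtColor(p['img'],cv2.COLOR_RGB2HSV);h,S,v=[hsv[...,i].astype(int) for i in range(3)]
    for nm,m in [('red',((h<8)|(h>172))&(S>120)&(v>60)),('yel',(h>22)&(h<35)&(S>120)&(v>80))]:
        k,l,st,c=cv2.connectedComponentsWithStats(m.astype(np.uint8));print(n,nm,[(st[i].tolist(),c[i].round(1).tolist()) for i in range(1,k) if st[i][4]>4])
a=cv2.imread('pics/scene7.png')[130:250,290:450];b=cv2.imread('pics/wrist7.png')
cv2.imwrite('pics/v7.png',np.vstack([cv2.resize(a,(400,300),interpolation=cv2.INTER_CUBIC),cv2.resize(b,(400,250))]))
E
```

```text
12.9 [511.7  17.9 235.2] [-3.135e+00 -2.000e-03  1.637e+00] 9.66536415186799 [-0.55  0.51  0.69  1.9  -0.41  0.89  0.41] [-7.8  1.4  2.6] 58.96085321903229
scene red [([463, 158, 44, 39, 1239], [484.4, 176.6]), ([378, 168, 7, 10, 36], [380.9, 172.5]), ([398, 194, 35, 25, 519], [414.9, 205.7])]
scene yel [([371, 178, 4, 4, 12], [372.7, 179.3])]
top red [([124, 98, 34, 43, 981], [140.6, 119.0]), ([213, 146, 39, 20, 534], [231.9, 155.6]), ([256, 160, 7, 6, 35], [258.8, 162.5])]
top yel [([264, 168, 5, 6, 23], [266.0, 170.6])]
wrist red []
wrist yel []
```

View pics/v7.png

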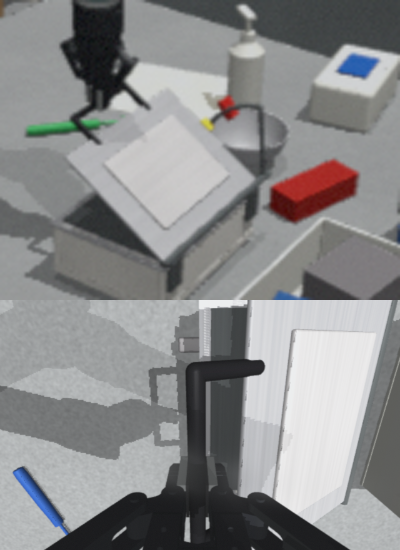

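The upper crop (scene camera) shows the lid raised in the gripper, with the yellow pointer at about (373,179) and the red clip slightly higher along the arc at (381,172.5). The lower crop (wrist) shows the bar pinched. I'll fit the clip angle relative to the yellow pointer, whose lid angle is known.

```bash
python3 - <<'E'
from h import *
from scipy.optimize import least_squares
S=ctrl.get_image('scene');T=ctrl.get_image('top')
th0=np.arcsin(137.7/245)
def pt(v,th,k):
    x,y,yw=v;ex=np.array([np.cos(yw),np.sin(yw),0]);ey=np.array([-ex[1],ex[0],0])
    return np.array([x,y,110])+(245-120*np.cos(th))*ex+k*ey+np.array([0,0,120*np.sin(th)])
Z=[(S,(372.7,179.3),'y'),(T,(266.0,170.6),'y'),(S,(380.9,172.5),'c'),(T,(258.8,162.5),'c')]
# v: x,y,yw, thc, k_yellow, camera pixel biases (common to both marks) 
def f(v):
    r=[]
    for i,(c,u,w) in enumerate(Z):
        q=proj(c,pt(v[:3],th0 if w=='y' else v[3],v[4] if w=='y' else 160)); b=v[5:7] if c is S else v[7:9]
        r+=list(np.subtract(q,u)+b)
    r+=[(v[0]-472.5)/3,(v[1]-16)/3,(v[2]-.075)/.02,(v[4]-138)/4]+list(v[5:9]/1.0)
    return r
o=least_squares(f,[472.5,16,.075,.8,138,0,0,0,0]);J=np.linalg.inv(o.jac.T@o.jac);print(o.x.round(3),np.round(o.fun[:8],1),'sd',np.sqrt(J[3,3]))
E
```

```text
[ 4.72442e+02  1.74190e+01  8.50000e-02  9.05000e-01  1.39493e+02
  3.89000e-01 -2.50000e-01 -2.72000e-01  2.64000e-01] [-0.4 -0.1  0.2 -0.1 -0.   0.3  0.1 -0.1] sd 0.03301713149663039
```

Call:
step_arm:
  series:
    - [[0, 0, 0, 0, 0.073, -0.1, 1], [0, 0, 0, 0, 0.081, -0.094, 1], [0, 0, 0, 0, 0.088, -0.088, 1], [0, 0, 0, 0, 0.093, -0.08, 1], [0, 0, 0, 0, 0, 0, 1], [0, 0, 0, 0, 0, 0, 1], [0, 0, 0, 0, 0, 0, 1], [0, 0, 0, 0, 0, 0, 1]]

```text
clock: 13.95
eef_pos: [561.5, 21.6, 291.1]
tool_rot: [-3.135, -0.004, 1.637]
force: [-14.2, 2.3, 15.0]
width: 9.3
gripper_force: 61.3
```

```bash
python3 - <<'E'
from h import *
from scipy.optimize import least_squares
s=ctrl.read_state();print(s['clock'],np.round(s['eef_pos'],1),s['width'],np.round(s['force'],1),s['gripper_force'],'theta',np.arcsin((s['eef_pos'][2]-97.5)/245), np.arccos((717.4-s['eef_pos'][0])/245))
d={}
for n in ['scene','top']:
    p=ctrl.get_image(n);save(p,n+'8');d[n]=p
    hsv=cv2.cvtColor(p['img'],cv2.COLOR_RGB2HSV);h,S,v=[hsv[...,i].astype(int) for i in range(3)]
    for nm,m in [('red',((h<8)|(h>172))&(S>120)&(v>60)),('yel',(h>22)&(h<35)&(S>120)&(v>80))]:
        k,l,st,c=cv2.connectedComponentsWithStats(m.astype(np.uint8));print(n,nm,[(st[i].tolist(),c[i].round(1).tolist()) for i in range(1,k) if st[i][4]>4])
    def pt(th,k,yw=.08):
        ex=np.array([np.cos(yw),np.sin(yw),0]);ey=np.array([-ex[1],ex[0],0])
        return np.array([472.4,17,110])+(245-120*np.cos(th))*ex+k*ey+np.array([0,0,120*np.sin(th)])
    for th in (.8,.85,.9,.95): print(th,'y',np.round(proj(p,pt(th,139)),1),'c',np.round(proj(p,pt(th,160)),1))
a=cv2.imread('pics/scene8.png')[140:220,330:430]
cv2.imwrite('pics/v8.png',cv2.resize(a,(750,600),interpolation=cv2.INTER_CUBIC))
E
```

```text
13.95 [561.5  21.6 291.1] 9.269678507025489 [-14.2   2.3  15. ] 61.254252791404724 theta 0.9110402471114497 0.8812631973172237
scene red [([463, 158, 44, 39, 1239], [484.4, 176.6]), ([378, 168, 7, 9, 27], [381.3, 171.9]), ([398, 194, 35, 25, 519], [414.9, 205.7])]
scene yel [([377, 172, 4, 6, 15], [378.5, 174.6])]
0.8 y [375.5 176.6] c [378.3 174.5]
0.85 y [376.6 175.9] c [379.3 173.9]
0.9 y [377.7 175.4] c [380.4 173.3]
0.95 y [378.8 174.9] c [381.5 172.8]
top red [([124, 98, 34, 43, 976], [140.5, 118.9]), ([213, 146, 39, 20, 527], [231.9, 155.5]), ([256, 160, 7, 6, 34], [258.6, 162.6])]
top yel []
0.8 y [265.8 164.4] c [260.1 165.1]
0.85 y [265.5 162.9] c [259.8 163.6]
0.9 y [265.3 161.4] c [259.5 162. ]
0.95 y [265.  159.8] c [259.3 160.5]
```

View pics/v8.png

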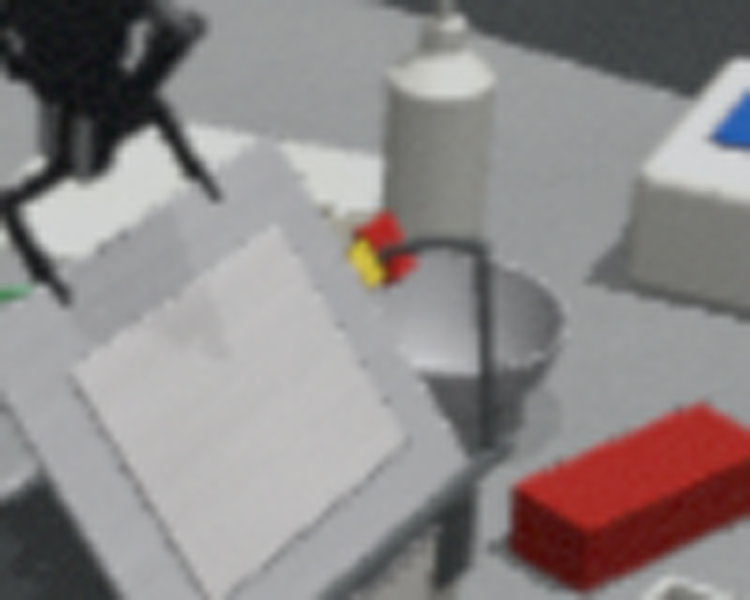

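The crop shows the yellow pointer at (378.5,174.6) lying right against the red clip. The offset between them matches what the model predicts for equal angles, and the grip is firm and still, so I'm handing in.

Call:
step_arm:
  series:
    - [[0, 0, 0, 0, 0, 0, 1], [0, 0, 0, 0, 0, 0, 1], [0, 0, 0, 0, 0, 0, 1], [0, 0, 0, 0, 0, 0, 1]]

```text
clock: 14.45
eef_pos: [561.5, 21.6, 291.1]
tool_rot: [-3.135, -0.004, 1.637]
force: [-13.7, 2.5, 14.6]
width: 9.3
gripper_force: 61.3
```

```bash
python3 -c "
from cell import ctrl
print(ctrl.finish_job())"
```

```text
the job is handed in; nothing more can be done
None
```

I turned the dial to the green tab and handed the job in with the gripper holding the lid still at about 0.9 rad, level with the red clip by the camera check; no verdict came back.

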